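# Refit the idler pulley of a belt tensioner and clip it on

## Task

Put the flanged idler pulley down over the upright spindle of the belt tensioner until it rests on the brass washer, then slide its horseshoe spring clip sideways, mouth first, from the open front side of the tensioner, into the spindle's groove above the pulley until it snaps fully home, and let go. The spring-loaded carriage under the spindle gives way as you push: keep the push steady and gentle, and do not ram the carriage against its end stop.

Things in the scene. Friction and masses are not known exactly. Their poses are not given: they have to be found in the camera images.
- tensioner: Fixed belt tensioner, base plate 146 x 84 mm. Origin: table level, below the spindle's rest place. x: level, from its open front (nothing above 31 mm) to its rear, the way the clip is pushed; within 20 degrees of away from the robot. A fixed upright plate, 60 mm wide, top at 72 mm, stands 51 to 57 mm behind the origin: no room there, so put the pulley on with the fingers at its two sides (y)
- carriage: Grey carriage with the upright spindle, tensioner's axes. Origin: on the spindle axis at table level. A damped spring (2 N, then 0.3 N/mm) holds it at a front stop; pushed along +x it yields 9 to 24 mm (set anew each time, not told) to a hard stop screw. Heights: carriage top 30 mm, brass washer 33 mm, round head 59.5 to 70 mm, chamfered. Shaft and head 20 mm thick. 25 N is too much
- groove (a point): Point on the spindle axis, 53 mm above the table, where the pulley's top face and the underside of the seated clip come; carriage's axes. The groove runs from 52 to 59.5 mm. Its neck is 16 mm long (x): a round nose and waist 7 mm across (y) in front, a bead 12 mm across at the rear, so the clip enters only along x. The pulley's top face is the ledge on which the clip slides in
- pulley_center (a point): Centre (half-way up) of the loose flanged idler pulley: aluminium flanges 50 mm in diameter, grey narrower middle, 20 mm tall, 22 mm through bore along z. It stands on the table; grasp it across the flanges. On the washer its centre is 43 mm above the table
- clip: The loose clip. Origin: at its underside, on the spindle axis when home. x points out of the mouth, z up. Steel, 5 mm thick, 28 mm wide, prongs reach 12 mm ahead; slot 14 mm, 8.5 mm between the nibs. Nibs meet the bead 10 mm short of home; the push climbs to 7 to 16 N, often only with the carriage on its stop; then it snaps, the spindle jumps back into it, the force falls by 2 N or more
- clip_grip (a point): Centre of the clip's black ribbed finger grip, 24 mm behind the clip's origin (-x) and 8 mm above the clip's flat underside; clip's axes. The block is 16 mm long (x), 29 mm wide (y), 16 mm tall, its underside level with the clip's. Grasp it across its 29 mm width. At the start the clip (59 g) lies flat on the table
Not all that is in view belongs to the job. Several things look just like the part that bears pulley_center: the one meant starts farthest to the robot's right.

How it is judged:
By the outcome, as a careful person would: the job done as asked, in the order asked, and still so for the second after the job is handed in, with the robot touching nothing.
It also fails if it takes over 67 s, if anything falls off the work surface, if the arm or the gripper's body presses on something with over 40 N, if the wrist force passes 120 N, or if a joint passes its speed limit or range.

## Robot

A 6-joint arm with a two-finger parallel gripper is mounted at the origin on a cart in front of the work surface, level with it; the furniture and walls round the work are solid. World frame = base frame: x ahead of the robot, y to its left, z up, the work surface at z = 0. Lengths are in m, angles in degrees, forces in N, time in s.
With the tool pointing down it reaches from about 0.25 to 0.725 m from the base axis. Payload 9.7 kg.
Tool frame: the origin (TCP) lies at the very end of the fingers, on their centre line; the grasp point (between the pads) lies 19 mm behind it (bot.hold_point_z is the distance from the TCP to the grasp point, in m); z points along the fingers, y is the line along which they close (so a half turn about z gives the same grasp; the last joint's range is limited). The gripper opens to 85 mm and grips with 20 to 120 N. Pads are 22 mm wide; open, the fingers measure 114 mm over their backs; the gripper's body (76 mm by 85 mm) begins 54 mm behind the grasp point. The pads swing forward as they close: fully open they stand 13 mm farther back than shut.
Start: joints at [-68.067, 4.979, 10.078, 95.1, 0, 90], TCP at [0.205, -0.51, 0.231] pointing down, gripper open.
Joint ranges: [-179.16, 179.16], [-48.56, 103.87], [-65.8, 70.77], [-126.05, 130.52], [-82.76, 87.17], [-180, 180]. Speed limits (degrees/s): [127.2, 127.2, 147.25, 180, 180, 180].

## Interface

Orientations are given as [roll, pitch, yaw] about the fixed x, y, z axes, in that order (R = Rz(yaw) Ry(pitch) Rx(roll)).
In Python, from workcell import bot gives the robot as it stands.
- The arm moves only by the tool play_rows, never from a script. Its argument "targets" is a list of rows, each an object with "grip": the closure in counts, from 0 (fully open) to 255 (shut); "linear": the shift along the world's x, y, z in cm, a list of three; "delta_rot": the turn, a rotation vector about the world's x, y, z in rad, a list of three. A call has 1 to 10 rows; each row is the pose to reach, as a shift and turn from the pose commanded when the call began; what a row does not reach only later rows make up. A row lasts 1/10 s, in which the tool goes at most 50 mm and 8.59 degrees, less where a joint would pass 70% of its speed; a pose out of reach is approached as far as the arm can. A call with a gripper value outside its range is refused whole. The fingers move at their own pace and stop on an object; "force" is the grip in N (left out, the last holds). Time passes only in rows, so rows that repeat a pose let the fingers close. It gives the time, the measured TCP pose, the force, the opening and the grip force at its end, in the units of the state.
- bot.get_obs(): the state, without advancing time (a new reading comes with each control period).
- bot.camera(name): name is "side" or "top"; returns a dict with "color" (400x640x3 uint8, red, green, blue), "range_z" (400x640 float32, m along the optical axis (not along the pixel's ray), 0 where there is no reading), "fov_y" (degrees; the focal length in pixels is half the picture's height over the tangent of half this angle, whatever the lens; pixels are square), "cx", "cy" (the principal point, pixels), "world_to_cam" (4x4, takes a point from world to camera coordinates). Camera axes: x right, y up, looking along -z (the intrinsics and any distortion apply to the point x, -y, -z); pixel columns grow to the right and rows downward; lengths in m; the calibration is good to about 2 mm. A picture is of the moment at which its call begins.
- bot.job_done(): hands the job in; it is judged then, once.
Trained networks look in a picture, given as the dict that the camera call returned (one of the last four; its "shot" number tells which), for a name from the list of things; names that differ only in an ending like _2 or _b are one class to them, and where a whole thing is asked for, a point or a joint stands for the part that bears it (a point fixed in the world has none). Each returns a list of dicts, best first, with "conf" (0 to 1); they miss things now and then, are a little off and sometimes report something else, mostly with a low value. They report only what shows in the picture. A call takes as long as a camera call. They do not tell look-alikes from the thing itself.
- bot.search_frame(picture, target): "box" ([left, top, right, bottom] in pixels, round what is visible of it).
- bot.trace(picture, target): "pixels" (400x640 bool, what is visible of it) and "box" ([left, top, right, bottom] in pixels, round what is visible of it).
- bot.pinpoint(picture, target): "pixel" ([column, row] in pixels: a listed point, or the origin of a listed thing).
The state is a dict: "time": time; "q": joint angles; "qd": joint speeds; "joint_efforts": joint torques, N m; "ee_pos": TCP position; "tcp_rot": TCP orientation; "wrist_force": force on the tool from outside, world axes, zero at the start; "torque": the same for the moment, N m; "opening": finger opening in m; "grasp_force": force on a finger pad.
Only numpy, scipy, OpenCV 4.12 (cv2) and the standard library are available. Lean on these libraries where they do the work, as an engineer would, in place of code of your own. Each camera call takes 0.05 s, during which the arm holds its last target. There are 200 camera calls.

## Working session

There is one attempt and no reset: what is moved stays moved. The work goes in short steps, Python scripts to look and compute and a tool call to move; the robot and the scene stay as the last step left them, time stands still between calls to the robot, and variables do not carry over. Pictures are saved under pics/ and viewed, at most 10 in all, crops included, and the job is handed in when it is done.

Besides the shell and the picture viewer there is one more tool, called after ">>>" by a JSON object that holds its "api" and its "payload". play_rows: Moves the arm, as the interface text tells. Its arguments: {"type":"object","properties":{"targets":{"type":"array","items":{"type":"object","properties":{"grip":{"type":"number"},"linear":{"type":"array","items":{"type":"number"}},"delta_rot":{"type":"array","items":{"type":"number"}}}}},"force":{"type":"number"}},"required":["targets"]}

```bash
mkdir -p pics; cat > h.py <<'E'
import numpy as np, cv2
from workcell import bot
def K(p):
    f=200/np.tan(np.radians(p["fov_y"]/2)); return f
def back(p,u,v,z=None,d=None):
    """world point of pixel at world height z, or at depth d"""
    f=K(p); r=np.array([(u-p["cx"])/f,-(v-p["cy"])/f,-1.])
    T=np.linalg.inv(np.array(p["world_to_cam"])); c=T[:3,3]; w=T[:3,:3]@r
    s=d if d is not None else (z-c[2])/w[2]
    return c+s*w
def cloud(p,mask):
    v,u=np.nonzero(mask&(p["range_z"]>0)); d=p["range_z"][v,u]; f=K(p)
    c=np.stack([(u-p["cx"])/f*d,-(v-p["cy"])/f*d,-d,np.ones_like(d)])
    return (np.linalg.inv(np.array(p["world_to_cam"]))@c)[:3].T
def save(p,n): cv2.imwrite(f"pics/{n}.png",p["color"][...,::-1])
E
python3 - <<'E'
from h import *
np.set_printoptions(precision=4,suppress=True)
for n in("top","side"):
    p=bot.camera(n); save(p,n+"0"); print(n,p["fov_y"],p["cx"],p["cy"],[k for k in p]); T=np.linalg.inv(np.array(p["world_to_cam"]));print(T[:3,3],-T[:3,2])
    for t,z in(("tensioner",0),("carriage",0),("groove",.053),("pulley_center",.01),("clip",0),("clip_grip",.008)):
        for r in bot.pinpoint(p,t):
            print(t,round(r["conf"],2),np.round(r["pixel"],1),back(p,*r["pixel"],z=z)[:2])
E
```

```text
top 42.17685451915585 307.10229142343366 195.44814436858624 ['color', 'range_z', 'fov_y', 'cx', 'cy', 'world_to_cam', 'shot']
[ 0.4381 -0.2197  1.0521] [ 0.0856 -0.0039 -0.9963]
tensioner 0.62 [291.  151.3] [ 0.6203 -0.1935]
carriage 0.98 [287.9 150.8] [ 0.6215 -0.1871]
groove 0.85 [285.4 146.5] [ 0.6209 -0.1841]
pulley_center 0.98 [232.3 223.9] [ 0.4747 -0.072 ]
clip 0.8 [265.8 233.7] [ 0.4533 -0.138 ]
clip_grip 0.51 [271.4 246.8] [ 0.4267 -0.1492]
side 44.978747543855995 328.18882751713306 197.96403764475193 ['color', 'range_z', 'fov_y', 'cx', 'cy', 'world_to_cam', 'shot']
[0.5426 0.5204 0.5004] [-0.033  -0.8693 -0.4932]
groove 0.58 [271.6 222.6] [ 0.6134 -0.1859]
pulley_center 0.97 [355.5 195.1] [ 0.4526 -0.3539]
pulley_center 0.73 [357.1 282.9] [ 0.4747 -0.0719]
clip 0.9 [372.9 257.5] [ 0.44   -0.1506]
```

View pics/top0.png

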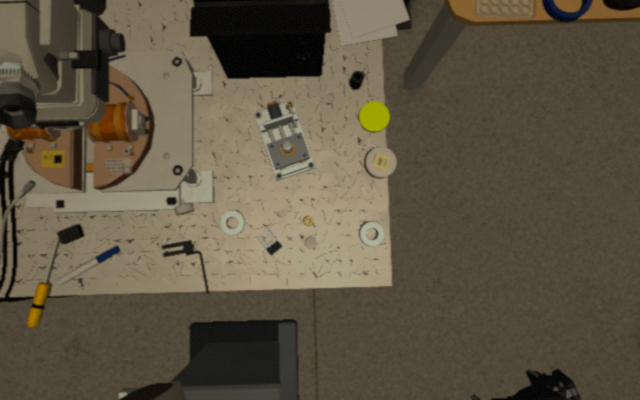

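View pics/side0.png

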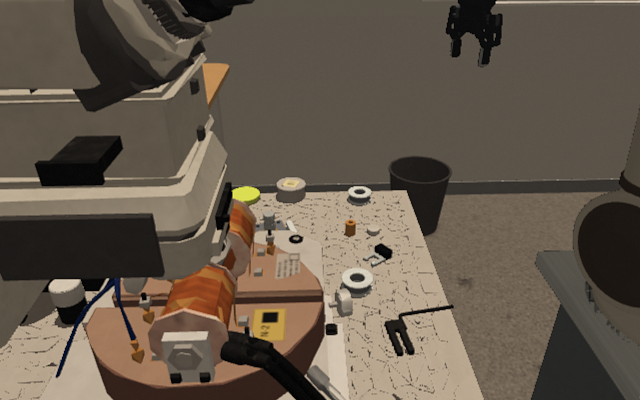

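Top view (up = +x, left = +y): tensioner at (286,140), front edge near (295,172). The clip is at (270,241), with its black grip at (272,247). Pulley candidates are the rings at (232,223) and (371,234); the roll at (380,162) and the yellow disc at (374,116) are other things. The ring at (371,234) is the farthest right (-y), so it fits the description. I'll confirm it in a crop.

```bash
python3 - <<'E'
from h import *
np.set_printoptions(precision=4,suppress=True)
p=bot.camera("top")
c=p["color"][90:270,220:400]; c=cv2.resize(c,None,fx=3.3,fy=3.3,interpolation=cv2.INTER_CUBIC); cv2.imwrite("pics/c1.png",c[...,::-1])
for t in("pulley_center","clip","clip_grip","tensioner","carriage"):
    for r in bot.trace(p,t):
        P=cloud(p,r["pixels"]); print(t,round(r["conf"],2),np.round(r["box"]),len(P),np.median(P,0),P.min(0),P.max(0))
m=np.zeros((400,640),bool); m[220:250,358:386]=1
P=cloud(p,m); h=P[(P[:,2]>.012)&(P[:,2]<.03)]; print("ring",len(h),h.mean(0),h.min(0),h.max(0),np.percentile(P[:,2],[10,50,90]))
m[:]=0; m[130:170,265:310]=1
P=cloud(p,m); h=P[(P[:,2]>.06)]; print("head",len(h),h.mean(0),h.min(0),h.max(0))
# tensioner axis from long edges: base plate points
m[:]=0; m[95:185,240:325]=1
P=cloud(p,m); h=P[(P[:,2]>.006)]
(c,s,a)=cv2.minAreaRect(h[:,:2].astype(np.float32)); print("tens",c,s,a)
E
```

```text
pulley_center 0.83 [218. 211. 246. 235.] 399 [ 0.477  -0.0728  0.0212] [ 0.4542 -0.0972  0.0024] [ 0.5001 -0.0486  0.026 ]
pulley_center 0.59 [359. 224. 383. 247.] 387 [ 0.4468 -0.3509  0.0208] [ 0.4243 -0.3747 -0.    ] [ 0.4699 -0.326   0.027 ]
clip 0.78 [259. 228. 281. 258.] 239 [ 0.4319 -0.1506  0.01  ] [ 0.4124 -0.1708 -0.0025] [ 0.4585 -0.1264  0.0217]
clip_grip 0.65 [357. 222. 387. 251.] 440 [ 0.4457 -0.3494  0.0206] [ 0.4222 -0.3765 -0.0047] [ 0.47   -0.3258  0.027 ]
clip_grip 0.47 [259. 230. 281. 252.] 225 [ 0.4321 -0.1505  0.0103] [ 0.4124 -0.1689  0.0013] [ 0.4585 -0.1244  0.0217]
tensioner 0.77 [258.  99. 314. 179.] 2927 [ 0.6392 -0.1816  0.0299] [ 0.5621 -0.2397 -0.0003] [ 0.722  -0.1223  0.0777]
carriage 0.37 [260. 230. 279. 252.] 234 [ 0.4326 -0.149   0.0088] [ 0.4124 -0.1671 -0.0029] [ 0.4585 -0.1264  0.0217]
ring 379 [ 0.4469 -0.351   0.0209] [ 0.4225 -0.3747  0.0122] [ 0.4703 -0.3264  0.027 ] [-0.0006  0.0041  0.0223]
head 87 [ 0.6189 -0.1885  0.0702] [ 0.6104 -0.1974  0.0607] [ 0.6285 -0.18    0.075 ]
tens (0.6418061256408691, -0.18009543418884277) (0.16374850273132324, 0.18026603758335114) 86.38504791259766
```

View pics/c1.png

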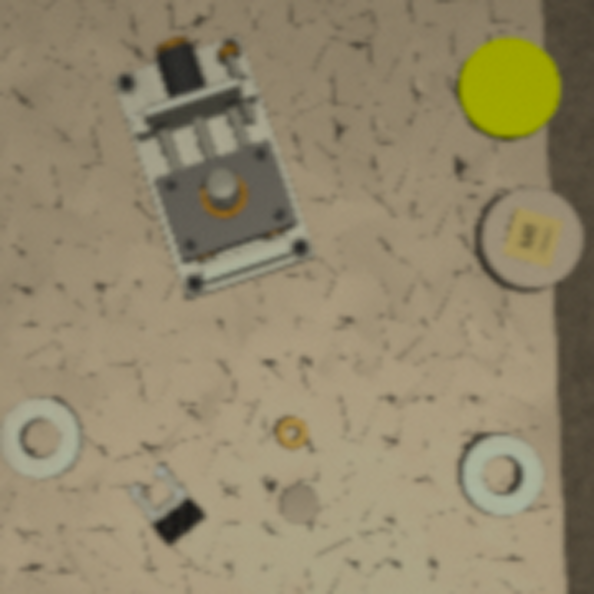

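The crop confirms the intended pulley is the right-hand ring at crop (502,475). It has the same look as the left ring at (40,437) and is the farthest to the right. Next I'll get the axis directions and the robot's state.

```bash
python3 - <<'E'
from h import *
np.set_printoptions(precision=4,suppress=True)
p=bot.camera("top")
w=lambda c,z: back(p,c[0]/3.3+220,c[1]/3.3+90,z=z)[:2]
# base plate edges seen in crop
for a,b in(((118,90),(187,298)),((240,45),(312,250)),((187,298),(312,252)),((155,190),(180,262)),((265,145),(293,225))):
    d=w(a,.01)-w(b,.01); print("edge",np.degrees(np.arctan2(d[1],d[0])),np.linalg.norm(d))
r=bot.trace(p,"tensioner")[0]; P=cloud(p,r["pixels"]); 
print("rect",cv2.minAreaRect(P[(P[:,2]<.035)&(P[:,2]>.003)][:,:2].astype(np.float32)))
g=cv2.cvtColor(p["color"],cv2.COLOR_RGB2GRAY)
m=np.zeros_like(g,bool); m[225:262,252:285]=1
k=m&(g<45); P=cloud(p,k); v,u=np.nonzero(k)
print("black",len(u),u.mean(),v.mean(),back(p,u.mean(),v.mean(),z=.015),np.median(P,0)); print(cv2.minAreaRect(np.stack([u,v],1).astype(np.float32)))
r=bot.trace(p,"clip")[0]; P=cloud(p,r["pixels"]); print("clip",cv2.minAreaRect(P[:,:2].astype(np.float32)))
q=[(137,490),(163,468),(178,545),(205,512)]
a=[w(x,.005) for x in q]; mid=lambda i,j:(a[i]+a[j])/2
d=mid(0,1)-mid(2,3); print("clip yaw",np.degrees(np.arctan2(d[1],d[0])),mid(0,1),mid(2,3),np.linalg.norm(d))
o=bot.get_obs(); print(o)
s=bot.camera("side"); 
for X in((.62,-.187,.07),(.432,-.150,.016),(.4469,-.351,.02)):
    c=np.array(s["world_to_cam"])@[*X,1]; print(X,s["cx"]-K(s)*c[0]/c[2],s["cy"]+K(s)*c[1]/c[2])
E
```

```text
edge 16.81646734962909 0.13662763950156523
edge 17.448103267238814 0.1358143910807786
edge 108.67449266732619 0.08172250839089372
edge 17.59204714551131 0.047359848366581414
edge 17.41236163420746 0.052787583550014366
rect ((0.6445319652557373, -0.18093286454677582), (0.1512734293937683, 0.08475282788276672), 17.256711959838867)
black 75 273.61333333333334 247.37333333333333 [ 0.4255 -0.1541  0.015 ] [ 0.4253 -0.1548  0.0175]
((273.8000183105469, 247.4000244140625), (6.0, 12.400001525878906), 53.13010025024414)
clip ((0.4342346787452698, -0.148230642080307), (0.04292157292366028, 0.03276216983795166), 33.90247344970703)
clip yaw 38.60255672459905 [ 0.4503 -0.1376] [ 0.4196 -0.1622] 0.03936928649089714
{'time': 1.15, 'q': array([-68.0685,   4.9794,  10.0774,  95.1016,  -0.001 ,  90.0001]), 'qd': array([ 0.1051, -0.001 ,  0.0501, -0.0223,  0.0623,  0.0198]), 'joint_efforts': array([ -0.0005, -52.0117,  46.4859,   0.0018,  -0.    ,   0.    ]), 'ee_pos': array([ 0.2054, -0.5102,  0.2313]), 'tcp_rot': array([-179.9963,    0.001 ,   21.9313]), 'wrist_force': array([ 0.5964, -0.8497, -0.1279]), 'torque': array([ 0.0273, -0.0249,  0.0281]), 'grasp_force': 0.0, 'opening': 0.08543081560481733}
(0.62, -0.187, 0.07) 267.1845737598357 213.93566664022163
(0.432, -0.15, 0.016) 378.0282652756568 250.0208613803368
(0.4469, -0.351, 0.02) 358.5148237387294 191.5092448066248
```

>>> {"api": "play_rows", "payload": {"targets": [{"grip":0,"linear":[4,2.7,-2],"delta_rot":[0,0,-0.02]},{"grip":0,"linear":[8,5.3,-4],"delta_rot":[0,0,-0.04]},{"grip":0,"linear":[12,8,-7],"delta_rot":[0,0,-0.06]},{"grip":0,"linear":[16,10.6,-10],"delta_rot":[0,0,-0.08]},{"grip":0,"linear":[20,13.3,-12],"delta_rot":[0,0,-0.08]},{"grip":0,"linear":[24.15,15.9,-14],"delta_rot":[0,0,-0.08]},{"grip":0,"linear":[24.15,15.9,-17],"delta_rot":[0,0,-0.08]},{"grip":0,"linear":[24.15,15.9,-17],"delta_rot":[0,0,-0.08]},{"grip":0,"linear":[24.15,15.9,-17],"delta_rot":[0,0,-0.08]}], "force": 40}}

```text
time: 2.1
ee_pos: [0.4467, -0.3506, 0.0609]
tcp_rot: [-179.9, 0.1, 17.4]
wrist_force: [-0.9, -0.4, 1.4]
opening: 0.0854
grasp_force: 0.0
```

```bash
python3 - <<'E'
from h import *
s=bot.camera("side"); c=cv2.resize(s["color"][130:260,280:440],None,fx=4,fy=4,interpolation=cv2.INTER_CUBIC); cv2.imwrite("pics/c2.png",c[...,::-1])
E
```

```text
(no output)
```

View pics/c2.png

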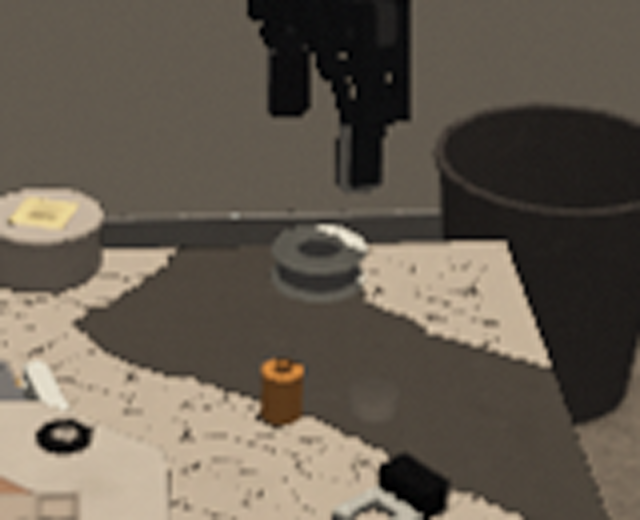

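The open fingers are centred over the pulley: finger tips at (360,185) and (290,110), pulley at (318,260). I'll descend and grip.

>>> {"api": "play_rows", "payload": {"targets": [{"grip":0,"linear":[0,0,-3],"delta_rot":[0,0,0]},{"grip":0,"linear":[0,0,-5.5],"delta_rot":[0,0,0]},{"grip":0,"linear":[0,0,-6.2],"delta_rot":[0,0,0]},{"grip":60,"linear":[0,0,-6.2],"delta_rot":[0,0,0]},{"grip":90,"linear":[0,0,-6.2],"delta_rot":[0,0,0]},{"grip":120,"linear":[0,0,-6.2],"delta_rot":[0,0,0]},{"grip":150,"linear":[0,0,-6.2],"delta_rot":[0,0,0]},{"grip":150,"linear":[0,0,-6.2],"delta_rot":[0,0,0]}], "force": 40}}

```text
time: 2.95
ee_pos: [0.4477, -0.3522, 0.0015]
tcp_rot: [179.8, -0.1, 17.3]
wrist_force: [-2.0, -0.8, 7.5]
opening: 0.0478
grasp_force: 42.2
```

>>> {"api": "play_rows", "payload": {"targets": [{"grip":150,"linear":[0,0,2],"delta_rot":[0,0,0]},{"grip":150,"linear":[0,0,5],"delta_rot":[0,0,0]},{"grip":150,"linear":[1,1,9],"delta_rot":[0,0,0]},{"grip":150,"linear":[4,4,11],"delta_rot":[0,0,0]},{"grip":150,"linear":[7,6.8,11],"delta_rot":[0,0,0]},{"grip":150,"linear":[10,9.6,11],"delta_rot":[0,0,0]},{"grip":150,"linear":[13,12.3,11],"delta_rot":[0,0,0]},{"grip":150,"linear":[15.5,14.6,10],"delta_rot":[0,0,0]},{"grip":150,"linear":[17.2,16.3,9],"delta_rot":[0,0,0]},{"grip":150,"linear":[17.2,16.3,9],"delta_rot":[0,0,0]}]}}

```text
time: 3.95
ee_pos: [0.6203, -0.1857, 0.0882]
tcp_rot: [-179.9, 0.0, 17.5]
wrist_force: [-0.8, -0.5, -1.3]
opening: 0.0479
grasp_force: 41.7
```

```bash
python3 - <<'E'
from h import *
np.set_printoptions(precision=4,suppress=True)
print(bot.get_obs()["ee_pos"],bot.get_obs()["wrist_force"])
A=[]
for n,(r0,r1,c0,c1) in(("top",(100,190,230,340)),("side",(150,240,220,330))):
    s=bot.camera(n); A.append(cv2.resize(s["color"][r0:r1,c0:c1],None,fx=5,fy=5,interpolation=cv2.INTER_CUBIC)[:450,:390 if n=="top" else 400])
    for r in bot.trace(s,"pulley_center")[:3]:
        P=cloud(s,r["pixels"]); print(n,r["conf"],r["box"],np.median(P,0),P.min(0),P.max(0))
    for t,z in(("pulley_center",.099),("groove",.053)):
        for r in bot.pinpoint(s,t): print(n,t,r["conf"],r["pixel"],back(s,*r["pixel"],z=z))
cv2.imwrite("pics/c3.png",np.hstack(A)[...,::-1])
E
```

```text
[ 0.6203 -0.1857  0.0882] [-0.8091 -0.5133 -1.2551]
top groove 0.51 [285.9, 148.1] [ 0.6177 -0.185   0.053 ]
side 0.86 [342.9, 268.6, 375.8, 297.7] [ 0.4738 -0.0675  0.0202] [ 0.447  -0.1265 -0.0013] [ 0.4988 -0.0479  0.0236]
side 0.7 [250.6, 186.0, 285.6, 208.8] [ 0.6276 -0.1808  0.1074] [ 0.5919 -0.3459  0.0104] [ 0.6599 -0.1645  0.1115]
side pulley_center 0.79 [357.0, 284.3] [0.4874 0.0383 0.099 ]
side pulley_center 0.7 [368.1, 257.5] [ 0.4669 -0.0181  0.099 ]
side pulley_center 0.62 [263.1, 197.5] [ 0.6255 -0.1929  0.099 ]
side groove 0.62 [267.8, 222.2] [ 0.62   -0.1875  0.053 ]
```

View pics/c3.png

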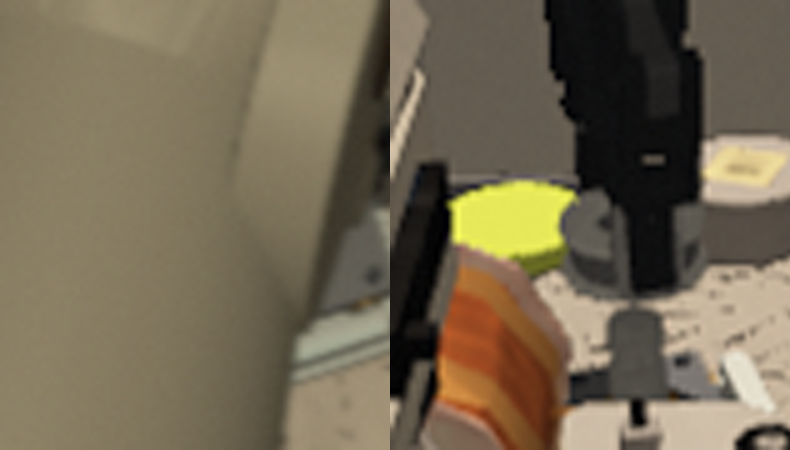

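The side crop shows the held pulley at (633,245), just above the spindle head at (636,330), close to aligned. I'll fit circles to the side depth of both for the relative offset.

```bash
cat >> h.py <<'E'
from scipy.optimize import least_squares
def fitc(P,r,c0):
    return least_squares(lambda c:np.hypot(P[:,0]-c[0],P[:,1]-c[1])-r,c0,loss="soft_l1",f_scale=.001).x
def axes(p,c,r):
    m=np.zeros((400,640),bool); m[r[0]:r[1],c[0]:c[1]]=1; return cloud(p,m)
E
python3 - <<'E'
from h import *
np.set_printoptions(precision=4,suppress=True)
for i in range(2):
    s=bot.camera("side"); P=axes(s,(240,300),(170,240)); D=np.hypot(P[:,0]-.62,P[:,1]+.187)
    h=P[(D<.02)&(P[:,2]>.061)&(P[:,2]<.067)]; 
    f=P[(D<.04)&(P[:,2]>.0885)&(P[:,2]<.093)]
    print(len(h),h[:,:2].min(0),h[:,:2].max(0),fitc(h,.01,[.62,-.187]),len(f),f[:,:2].min(0),f[:,:2].max(0),fitc(f,.025,[.62,-.187]))
    Q=P[(D<.04)&(P[:,2]>.075)]; print(np.histogram(Q[:,2],bins=12))
    W=np.array(s["world_to_cam"])
    for X in((.62,-.187,.065),(.62,-.187,.1)):
        c=W@[*X,1]; print(s["cx"]-K(s)*c[0]/c[2])
E
```

```text
33 [ 0.6084 -0.1858] [ 0.6272 -0.1762] [ 0.6176 -0.1889] 29 [ 0.5919 -0.2025] [ 0.6396 -0.1668] [ 0.6159 -0.1923]
(array([ 90,  67, 120, 145,  76,  58,  30,  16,  23,  10,  19,  24]), array([0.0899, 0.0964, 0.1029, 0.1094, 0.1159, 0.1225, 0.129 , 0.1355,
       0.142 , 0.1485, 0.155 , 0.1615, 0.1681]))
267.3668377783347
266.06767932263716
32 [ 0.6085 -0.1888] [ 0.6276 -0.1784] [ 0.6173 -0.1896] 36 [ 0.5922 -0.1948] [ 0.6396 -0.1655] [ 0.6167 -0.1921]
(array([ 87,  68, 108, 157,  75,  64,  30,  17,  18,  15,  18,  28]), array([0.0894, 0.0959, 0.1024, 0.1089, 0.1154, 0.1219, 0.1284, 0.1349,
       0.1414, 0.1479, 0.1544, 0.1609, 0.1674]))
267.3668377783347
266.06767932263716
```

>>> {"api": "play_rows", "payload": {"targets": [{"grip":150,"linear":[0.05,0,-0.5],"delta_rot":[0,0,0]},{"grip":150,"linear":[0.05,0,-1],"delta_rot":[0,0,0]},{"grip":150,"linear":[0.05,0,-1.3],"delta_rot":[0,0,0]},{"grip":150,"linear":[0.05,0,-1.3],"delta_rot":[0,0,0]},{"grip":150,"linear":[0.05,0,-1.3],"delta_rot":[0,0,0]}]}}

```text
time: 4.95
ee_pos: [0.6194, -0.1881, 0.0761]
tcp_rot: [-180.0, 0.0, 17.4]
wrist_force: [0.1, 0.7, -0.9]
opening: 0.0478
grasp_force: 41.7
```

```bash
python3 - <<'E'
from h import *
np.set_printoptions(precision=4,suppress=True)
R=[]
for i in range(4):
    s=bot.camera("side"); P=axes(s,(240,300),(170,240)); D=np.hypot(P[:,0]-.62,P[:,1]+.187)
    h=P[(D<.02)&(P[:,2]>.058)&(P[:,2]<.066)]; 
    f=P[(D<.04)&(P[:,2]>.0755)&(P[:,2]<.080)]
    R.append([*fitc(h,.01,[.62,-.187]),*fitc(f,.025,[.62,-.187])])
print(np.array(R),np.mean(R,0),bot.get_obs()["ee_pos"],bot.get_obs()["wrist_force"])
E
```

```text
[[ 0.6173 -0.1895  0.6173 -0.1917]
 [ 0.6176 -0.1896  0.6174 -0.1917]
 [ 0.6178 -0.1894  0.617  -0.1921]
 [ 0.6172 -0.1895  0.617  -0.1916]] [ 0.6175 -0.1895  0.6172 -0.1918] [ 0.6196 -0.1882  0.0765] [ 0.5507  0.439  -1.1731]
```

>>> {"api": "play_rows", "payload": {"targets": [{"grip":150,"linear":[0.03,0.13,0],"delta_rot":[0,0,0]},{"grip":150,"linear":[0.03,0.13,-0.2],"delta_rot":[0,0,0]},{"grip":150,"linear":[0.03,0.13,-0.4],"delta_rot":[0,0,0]},{"grip":150,"linear":[0.03,0.13,-0.55],"delta_rot":[0,0,0]},{"grip":150,"linear":[0.03,0.13,-0.7],"delta_rot":[0,0,0]},{"grip":150,"linear":[0.03,0.13,-0.7],"delta_rot":[0,0,0]}]}}

```text
time: 5.75
ee_pos: [0.6196, -0.1869, 0.0689]
tcp_rot: [-180.0, 0.0, 17.3]
wrist_force: [0.2, 0.2, -2.0]
opening: 0.0477
grasp_force: 41.7
```

>>> {"api": "play_rows", "payload": {"targets": [{"grip":150,"linear":[0,0,-0.15],"delta_rot":[0,0,0]},{"grip":150,"linear":[0,0,-0.3],"delta_rot":[0,0,0]},{"grip":150,"linear":[0,0,-0.45],"delta_rot":[0,0,0]},{"grip":150,"linear":[0,0,-0.6],"delta_rot":[0,0,0]},{"grip":150,"linear":[0,0,-0.6],"delta_rot":[0,0,0]}]}}

```text
time: 6.25
ee_pos: [0.6196, -0.1868, 0.063]
tcp_rot: [-180.0, 0.0, 17.4]
wrist_force: [-0.7, -0.9, -1.3]
opening: 0.0478
grasp_force: 41.7
```

>>> {"api": "play_rows", "payload": {"targets": [{"grip":150,"linear":[0,0,-0.4],"delta_rot":[0,0,0]},{"grip":150,"linear":[0,0,-0.8],"delta_rot":[0,0,0]},{"grip":150,"linear":[0,0,-1.2],"delta_rot":[0,0,0]},{"grip":150,"linear":[0,0,-1.6],"delta_rot":[0,0,0]},{"grip":150,"linear":[0,0,-2.0],"delta_rot":[0,0,0]},{"grip":150,"linear":[0,0,-2.4],"delta_rot":[0,0,0]},{"grip":150,"linear":[0,0,-2.55],"delta_rot":[0,0,0]},{"grip":150,"linear":[0,0,-2.55],"delta_rot":[0,0,0]}]}}

```text
time: 7.05
ee_pos: [0.6196, -0.1868, 0.0375]
tcp_rot: [-180.0, 0.0, 17.3]
wrist_force: [0.1, 0.6, -1.0]
opening: 0.048
grasp_force: 41.7
```

>>> {"api": "play_rows", "payload": {"targets": [{"grip":150,"linear":[0,0,-0.1],"delta_rot":[0,0,0]},{"grip":150,"linear":[0,0,-0.2],"delta_rot":[0,0,0]},{"grip":150,"linear":[0,0,-0.3],"delta_rot":[0,0,0]},{"grip":150,"linear":[0,0,-0.35],"delta_rot":[0,0,0]},{"grip":150,"linear":[0,0,-0.35],"delta_rot":[0,0,0]}]}}

```text
time: 7.55
ee_pos: [0.6198, -0.1869, 0.0346]
tcp_rot: [180.0, -0.0, 17.4]
wrist_force: [-0.7, 0.4, 1.1]
opening: 0.0478
grasp_force: 42.0
```

>>> {"api": "play_rows", "payload": {"targets": [{"grip":120,"linear":[0,0,0],"delta_rot":[0,0,0]},{"grip":80,"linear":[0,0,0],"delta_rot":[0,0,0]},{"grip":20,"linear":[0,0,0],"delta_rot":[0,0,0]},{"grip":0,"linear":[0,0,0],"delta_rot":[0,0,0]},{"grip":0,"linear":[0,0,0],"delta_rot":[0,0,0]},{"grip":0,"linear":[0,0,3],"delta_rot":[0,0,0]},{"grip":0,"linear":[0,0,6.5],"delta_rot":[0,0,0]},{"grip":0,"linear":[0,0,10],"delta_rot":[0,0,0]}]}}

```text
time: 8.35
ee_pos: [0.6194, -0.1868, 0.1352]
tcp_rot: [-180.0, 0.0, 17.3]
wrist_force: [0.8, -0.0, -0.2]
opening: 0.0852
grasp_force: 0.0
```

>>> {"api": "play_rows", "payload": {"targets": [{"grip":0,"linear":[-4,-3,2],"delta_rot":[0,0,0.1]},{"grip":0,"linear":[-8.5,-5,2],"delta_rot":[0,0,0.2]},{"grip":0,"linear":[-13,-7,2],"delta_rot":[0,0,0.3]},{"grip":0,"linear":[-17.5,-9,2],"delta_rot":[0,0,0.335]},{"grip":0,"linear":[-22,-11,2],"delta_rot":[0,0,0.335]},{"grip":0,"linear":[-26,-13,2],"delta_rot":[0,0,0.335]},{"grip":0,"linear":[-26,-13,2],"delta_rot":[0,0,0.335]}]}}

```text
time: 9.05
ee_pos: [0.3561, -0.3186, 0.1549]
tcp_rot: [180.0, 0.0, 36.3]
wrist_force: [-0.1, -0.3, 0.5]
opening: 0.0855
grasp_force: 0.0
```

```bash
python3 - <<'E'
from h import *
np.set_printoptions(precision=4,suppress=True)
p=bot.camera("top"); s=bot.camera("side"); print(bot.get_obs()["ee_pos"])
A=[cv2.resize(p["color"][100:180,250:330],(390,390),interpolation=cv2.INTER_CUBIC),cv2.resize(p["color"][215:270,240:295],(390,390),interpolation=cv2.INTER_CUBIC)]
B=[cv2.resize(s["color"][185:255,235:305],(390,200)),cv2.resize(s["color"][185:255,235:305],(390,200))]
cv2.imwrite("pics/c4.png",np.hstack(A)[...,::-1])
g=cv2.cvtColor(p["color"],cv2.COLOR_RGB2GRAY)
m=np.zeros_like(g,bool); m[225:262,252:285]=1
P=cloud(p,m); h=P[(P[:,2]>.011)&(P[:,2]<.022)]; print("grip hi",len(h),h.mean(0),cv2.minAreaRect(h[:,:2].astype(np.float32)))
for q,n in((p,"top"),(s,"side")):
    for r in bot.pinpoint(q,"clip_grip")[:2]: print(n,"grip",r["conf"],r["pixel"],back(q,*r["pixel"],z=.008))
    for r in bot.pinpoint(q,"clip")[:2]: print(n,"clip",r["conf"],r["pixel"],back(q,*r["pixel"],z=.0))
P=axes(s,(240,300),(190,240)); D=np.hypot(P[:,0]-.62,P[:,1]+.187)
h=P[(D<.02)&(P[:,2]>.06)&(P[:,2]<.067)]; f=P[(D<.035)&(P[:,2]>.045)&(P[:,2]<.0575)]
print("head",fitc(h,.01,[.62,-.187]),"pulley top z",f[:,2].max(),fitc(f[f[:,2]<.052],.025,[.62,-.187]))
P=axes(p,(265,310),(125,170)); D=np.hypot(P[:,0]-.62,P[:,1]+.187)
f=P[(D<.035)&(P[:,2]>.045)&(P[:,2]<.059)]; h=P[(D<.015)&(P[:,2]>.066)]; print("top pulley",len(f),(f.min(0)+f.max(0))/2,np.median(f[:,2]),"head",(h.min(0)+h.max(0))/2,h.mean(0))
E
```

```text
[ 0.3592 -0.3175  0.1547]
grip hi 119 [ 0.4247 -0.1553  0.0172] ((0.4246787130832672, -0.15510419011116028), (0.01585916243493557, 0.028634602203965187), 37.19227600097656)
top grip 0.72 [274.4, 245.4] [ 0.4293 -0.1553  0.008 ]
top clip 0.47 [265.4, 238.4] [ 0.4438 -0.137   0.    ]
side grip 0.67 [381.8, 251.5] [ 0.4242 -0.1565  0.008 ]
side clip 0.69 [371.1, 256.6] [ 0.4428 -0.1533  0.    ]
head [ 0.6174 -0.1891] pulley top z 0.05711995040647444 [ 0.6174 -0.1943]
top pulley 393 [ 0.6198 -0.1873  0.052 ] 0.05417362112265012 head [ 0.6196 -0.1888  0.0702] [ 0.6195 -0.1882  0.0706]
```

View pics/c4.png

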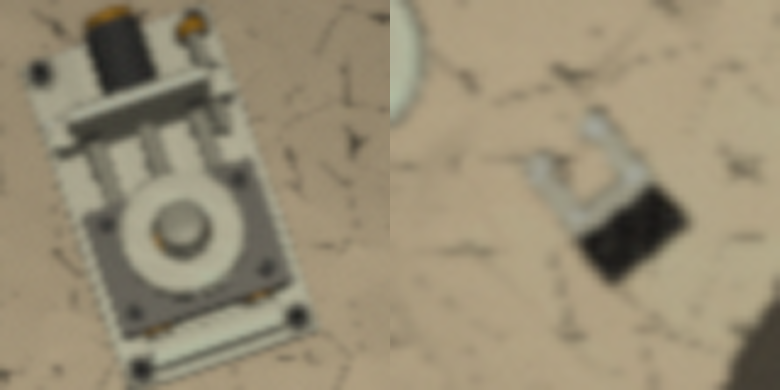

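The crop shows the pulley seated on the washer at (183,232), with the spindle through its bore. The clip lies at (600,200), its grip at (635,232). Moving to the clip.

>>> {"api": "play_rows", "payload": {"targets": [{"grip":40,"linear":[1.6,4,-2],"delta_rot":[0,0,0.012]},{"grip":80,"linear":[3.2,8,-4],"delta_rot":[0,0,0.012]},{"grip":80,"linear":[4.8,12,-7],"delta_rot":[0,0,0.012]},{"grip":80,"linear":[6.35,16.05,-10],"delta_rot":[0,0,0.012]},{"grip":80,"linear":[6.35,16.05,-11],"delta_rot":[0,0,0.012]},{"grip":80,"linear":[6.35,16.05,-11],"delta_rot":[0,0,0.012]},{"grip":80,"linear":[6.35,16.05,-11],"delta_rot":[0,0,0.012]}]}}

```text
time: 10.05
ee_pos: [0.4236, -0.1566, 0.0448]
tcp_rot: [180.0, 0.0, 37.3]
wrist_force: [-0.5, -0.0, 0.8]
opening: 0.0586
grasp_force: 0.0
```

>>> {"api": "play_rows", "payload": {"targets": [{"grip":80,"linear":[0,0,-2],"delta_rot":[0,0,0]},{"grip":80,"linear":[0,0,-3.5],"delta_rot":[0,0,0]},{"grip":80,"linear":[0,0,-4.15],"delta_rot":[0,0,0]},{"grip":80,"linear":[0,0,-4.15],"delta_rot":[0,0,0]},{"grip":130,"linear":[0,0,-4.15],"delta_rot":[0,0,0]},{"grip":170,"linear":[0,0,-4.15],"delta_rot":[0,0,0]},{"grip":210,"linear":[0,0,-4.15],"delta_rot":[0,0,0]},{"grip":210,"linear":[0,0,-4.15],"delta_rot":[0,0,0]},{"grip":210,"linear":[0,0,-4.15],"delta_rot":[0,0,0]}], "force": 70}}

```text
time: 10.95
ee_pos: [0.4239, -0.1569, 0.0042]
tcp_rot: [179.9, -0.0, 37.2]
wrist_force: [-1.2, -0.7, 6.4]
opening: 0.0268
grasp_force: 69.5
```

>>> {"api": "play_rows", "payload": {"targets": [{"grip":210,"linear":[0,0,2],"delta_rot":[0,0,0]},{"grip":210,"linear":[0,0,5],"delta_rot":[0,0,0]},{"grip":210,"linear":[2,-0.7,8.7],"delta_rot":[0,0,-0.07]},{"grip":210,"linear":[4.5,-1.7,8.7],"delta_rot":[0,0,-0.14]},{"grip":210,"linear":[7,-2.6,8.7],"delta_rot":[0,0,-0.21]},{"grip":210,"linear":[9.5,-3.5,8.7],"delta_rot":[0,0,-0.28]},{"grip":210,"linear":[12,-4.5,8.7],"delta_rot":[0,0,-0.347]},{"grip":210,"linear":[13.4,-5,8.7],"delta_rot":[0,0,-0.347]},{"grip":210,"linear":[13.4,-5,8.7],"delta_rot":[0,0,-0.347]},{"grip":210,"linear":[13.4,-5,8.7],"delta_rot":[0,0,-0.347]}]}}

```text
time: 11.95
ee_pos: [0.5569, -0.2063, 0.0898]
tcp_rot: [-180.0, 0.0, 17.4]
wrist_force: [-0.7, 0.3, -0.5]
opening: 0.0266
grasp_force: 69.3
```

```bash
python3 - <<'E'
from h import *
np.set_printoptions(precision=4,suppress=True)
s=bot.camera("side"); p=bot.camera("top"); o=bot.get_obs(); print(o["ee_pos"],o["tcp_rot"],o["wrist_force"],o["opening"])
c=np.hstack([cv2.resize(s["color"][170:245,240:320],None,fx=5,fy=5,interpolation=cv2.INTER_CUBIC),cv2.resize(p["color"][110:185,255:330],None,fx=5,fy=5,interpolation=cv2.INTER_CUBIC)]); cv2.imwrite("pics/c5.png",c[...,::-1])
for q,n in((s,"side"),(p,"top")):
  for r in bot.pinpoint(q,"clip")[:2]: print(n,"clip",r["conf"],r["pixel"],back(q,*r["pixel"],z=.086))
for q,n in((s,"side"),(p,"top")):
  for r in bot.trace(q,"clip")[:2]:
    P=cloud(q,r["pixels"]); print(n,r["conf"],r["box"],len(P),np.median(P,0),P.min(0),P.max(0))
E
```

```text
[ 0.5566 -0.2062  0.0901] [-179.9953    0.0084   17.3601] [ 0.4027  0.4491 -0.1318] 0.026860582696341194
side clip 0.64 [289.4, 198.1] [ 0.5823 -0.2122  0.086 ]
side 0.68 [281.6, 188.4, 303.4, 208.2] 146 [ 0.5742 -0.2029  0.0916] [ 0.5618 -0.347   0.0028] [ 0.5945 -0.1836  0.1039]
```

View pics/c5.png

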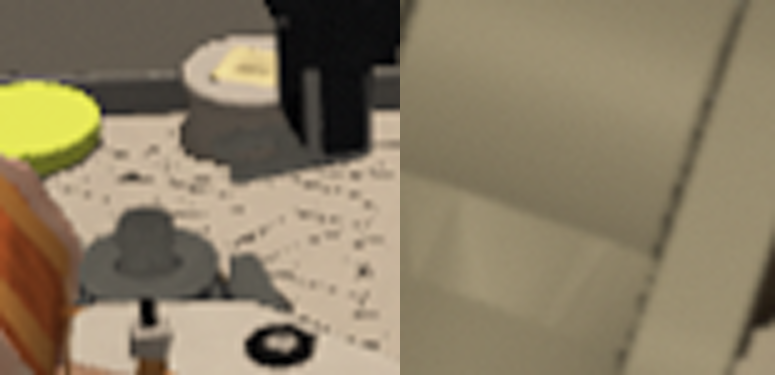

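The side crop shows the pulley seated at (150,260) and the held clip in the fingers at (265,150), level, ahead of the spindle's front side. I'll lower it to groove height and advance.

>>> {"api": "play_rows", "payload": {"targets": [{"grip":210,"linear":[0,0,-1.2],"delta_rot":[0,0,0]},{"grip":210,"linear":[0,0,-2.4],"delta_rot":[0,0,0]},{"grip":210,"linear":[0,0,-3.2],"delta_rot":[0,0,0]},{"grip":210,"linear":[0,0,-3.2],"delta_rot":[0,0,0]},{"grip":210,"linear":[0.38,0.12,-3.2],"delta_rot":[0,0,0]},{"grip":210,"linear":[0.76,0.24,-3.2],"delta_rot":[0,0,0]},{"grip":210,"linear":[1.15,0.36,-3.2],"delta_rot":[0,0,0]},{"grip":210,"linear":[1.43,0.45,-3.2],"delta_rot":[0,0,0]},{"grip":210,"linear":[1.43,0.45,-3.2],"delta_rot":[0,0,0]},{"grip":210,"linear":[1.43,0.45,-3.2],"delta_rot":[0,0,0]}]}}

```text
time: 13.25
ee_pos: [0.5716, -0.2018, 0.0578]
tcp_rot: [-180.0, 0.0, 17.4]
wrist_force: [-0.7, -0.5, -1.6]
opening: 0.0267
grasp_force: 69.3
```

```bash
python3 - <<'E'
from h import *
np.set_printoptions(precision=4,suppress=True)
s=bot.camera("side"); o=bot.get_obs(); print(o["ee_pos"],o["tcp_rot"],o["wrist_force"],o["torque"])
c=cv2.resize(s["color"][180:240,240:320],None,fx=8,fy=8,interpolation=cv2.INTER_CUBIC); c=cv2.convertScaleAbs(c,alpha=1.8); cv2.imwrite("pics/c6.png",c[...,::-1])
E
```

```text
[ 0.5715 -0.2019  0.0578] [179.9982   0.0018  17.3524] [-0.183   0.5392 -0.7208] [-0.0111  0.0164 -0.0055]
```

View pics/c6.png

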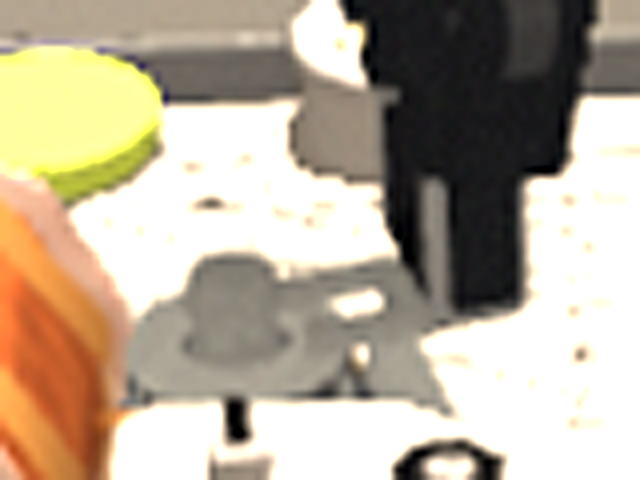

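The clip lies just above the pulley's top face, with its slot at (358,300) facing the spindle neck. I'll advance slowly.

>>> {"api": "play_rows", "payload": {"targets": [{"grip":210,"linear":[0.19,0.06,0],"delta_rot":[0,0,0]},{"grip":210,"linear":[0.38,0.12,0],"delta_rot":[0,0,0]},{"grip":210,"linear":[0.57,0.18,0],"delta_rot":[0,0,0]},{"grip":210,"linear":[0.76,0.24,0],"delta_rot":[0,0,0]},{"grip":210,"linear":[0.76,0.24,0],"delta_rot":[0,0,0]}]}}

```text
time: 13.8
ee_pos: [0.5794, -0.1994, 0.0578]
tcp_rot: [180.0, -0.0, 17.4]
wrist_force: [-0.7, -0.4, -0.7]
opening: 0.0269
grasp_force: 69.3
```

>>> {"api": "play_rows", "payload": {"targets": [{"grip":210,"linear":[0.14,0.045,0],"delta_rot":[0,0,0]},{"grip":210,"linear":[0.29,0.09,0],"delta_rot":[0,0,0]},{"grip":210,"linear":[0.43,0.13,0],"delta_rot":[0,0,0]},{"grip":210,"linear":[0.57,0.18,0],"delta_rot":[0,0,0]},{"grip":210,"linear":[0.57,0.18,0],"delta_rot":[0,0,0]}]}}

```text
time: 14.3
ee_pos: [0.5848, -0.1978, 0.0577]
tcp_rot: [180.0, 0.0, 17.3]
wrist_force: [-1.2, -2.7, -0.1]
opening: 0.0271
grasp_force: 69.3
```

>>> {"api": "play_rows", "payload": {"targets": [{"grip":210,"linear":[0.02,-0.04,0],"delta_rot":[0,0,0]},{"grip":210,"linear":[0.11,-0.01,0],"delta_rot":[0,0,0]},{"grip":210,"linear":[0.21,0.02,0],"delta_rot":[0,0,0]},{"grip":210,"linear":[0.3,0.05,0],"delta_rot":[0,0,0]},{"grip":210,"linear":[0.3,0.05,0],"delta_rot":[0,0,0]}]}}

```text
time: 14.8
ee_pos: [0.5879, -0.1972, 0.0577]
tcp_rot: [180.0, 0.0, 17.3]
wrist_force: [-1.5, -2.7, -0.9]
opening: 0.0272
grasp_force: 69.3
```

>>> {"api": "play_rows", "payload": {"targets": [{"grip":210,"linear":[0.02,-0.05,0],"delta_rot":[0,0,0]},{"grip":210,"linear":[0.11,-0.02,0],"delta_rot":[0,0,0]},{"grip":210,"linear":[0.21,0.01,0],"delta_rot":[0,0,0]},{"grip":210,"linear":[0.21,0.01,0],"delta_rot":[0,0,0]}]}}

```text
time: 15.2
ee_pos: [0.59, -0.1971, 0.0578]
tcp_rot: [180.0, 0.0, 17.3]
wrist_force: [-3.0, -3.3, -0.5]
opening: 0.0266
grasp_force: 69.3
```

>>> {"api": "play_rows", "payload": {"targets": [{"grip":210,"linear":[0.1,0.01,0],"delta_rot":[0,0,0]},{"grip":210,"linear":[0.19,0.03,0],"delta_rot":[0,0,0]},{"grip":210,"linear":[0.29,0.06,0],"delta_rot":[0,0,0]},{"grip":210,"linear":[0.38,0.09,0],"delta_rot":[0,0,0]},{"grip":210,"linear":[0.38,0.09,0],"delta_rot":[0,0,0]}]}}

```text
time: 15.7
ee_pos: [0.5938, -0.1961, 0.0577]
tcp_rot: [-180.0, 0.0, 17.4]
wrist_force: [-3.5, -2.9, -1.1]
opening: 0.0268
grasp_force: 69.3
```

>>> {"api": "play_rows", "payload": {"targets": [{"grip":210,"linear":[0.08,0.02,0],"delta_rot":[0,0,0]},{"grip":210,"linear":[0.15,0.04,0],"delta_rot":[0,0,0]},{"grip":210,"linear":[0.23,0.06,0],"delta_rot":[0,0,0]},{"grip":210,"linear":[0.3,0.08,0],"delta_rot":[0,0,0]},{"grip":210,"linear":[0.3,0.08,0],"delta_rot":[0,0,0]}]}}

```text
time: 16.2
ee_pos: [0.5966, -0.1953, 0.0576]
tcp_rot: [-180.0, 0.0, 17.4]
wrist_force: [-5.1, -1.4, -0.9]
opening: 0.0266
grasp_force: 69.3
```

>>> {"api": "play_rows", "payload": {"targets": [{"grip":210,"linear":[0.07,0.02,0],"delta_rot":[0,0,0]},{"grip":210,"linear":[0.14,0.04,0],"delta_rot":[0,0,0]},{"grip":210,"linear":[0.21,0.06,0],"delta_rot":[0,0,0]},{"grip":210,"linear":[0.28,0.08,0],"delta_rot":[0,0,0]},{"grip":210,"linear":[0.28,0.08,0],"delta_rot":[0,0,0]}]}}

```text
time: 16.7
ee_pos: [0.5993, -0.1945, 0.0576]
tcp_rot: [-180.0, 0.0, 17.4]
wrist_force: [-4.8, -2.8, -0.1]
opening: 0.027
grasp_force: 69.3
```

>>> {"api": "play_rows", "payload": {"targets": [{"grip":210,"linear":[0.07,0.02,0],"delta_rot":[0,0,0]},{"grip":210,"linear":[0.14,0.04,0],"delta_rot":[0,0,0]},{"grip":210,"linear":[0.21,0.06,0],"delta_rot":[0,0,0]},{"grip":210,"linear":[0.28,0.08,0],"delta_rot":[0,0,0]},{"grip":210,"linear":[0.28,0.08,0],"delta_rot":[0,0,0]}]}}

```text
time: 17.2
ee_pos: [0.6019, -0.1937, 0.0575]
tcp_rot: [-180.0, 0.1, 17.3]
wrist_force: [-5.8, -2.5, 0.1]
opening: 0.027
grasp_force: 69.3
```

>>> {"api": "play_rows", "payload": {"targets": [{"grip":210,"linear":[0.06,0.02,0],"delta_rot":[0,0,0]},{"grip":210,"linear":[0.12,0.04,0],"delta_rot":[0,0,0]},{"grip":210,"linear":[0.18,0.06,0],"delta_rot":[0,0,0]},{"grip":210,"linear":[0.24,0.08,0],"delta_rot":[0,0,0]},{"grip":210,"linear":[0.24,0.08,0],"delta_rot":[0,0,0]}]}}

```text
time: 17.7
ee_pos: [0.6047, -0.1929, 0.0578]
tcp_rot: [-180.0, 0.0, 17.4]
wrist_force: [-4.7, -0.4, 0.0]
opening: 0.0267
grasp_force: 69.4
```

```bash
python3 - <<'E'
from h import *
np.set_printoptions(precision=4,suppress=True)
for i in range(2):
    s=bot.camera("side"); P=axes(s,(235,300),(180,240)); D=np.hypot(P[:,0]-.63,P[:,1]+.185)
    h=P[(D<.022)&(P[:,2]>.061)&(P[:,2]<.067)&(P[:,0]>.612)]
    c=fitc(h,.01,[.63,-.185]); d=c-[.6174,-.1892]; o=bot.get_obs()
    print(len(h),c,"moved",d@[.9548,.2974],o["wrist_force"],o["ee_pos"])
c=cv2.resize(s["color"][180:240,230:310],None,fx=8,fy=8,interpolation=cv2.INTER_CUBIC); c=cv2.convertScaleAbs(c,alpha=1.8); cv2.imwrite("pics/c7.png",c[...,::-1])
E
```

```text
36 [ 0.6259 -0.1867] moved 0.008804228107079867 [-4.4479 -1.3353  0.2795] [ 0.6047 -0.1929  0.0578]
42 [ 0.626  -0.1863] moved 0.009090769588568132 [-4.5419 -0.9362  1.3507] [ 0.6046 -0.1929  0.0578]
```

View pics/c7.png

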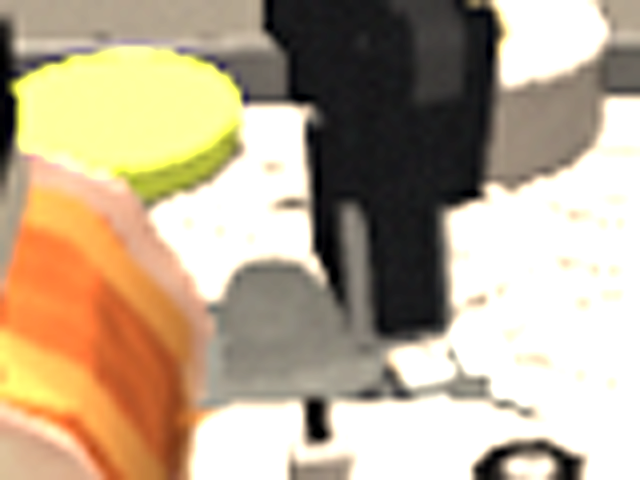

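The picture shows the spindle head at (275,310) pushed back with the clip up against it. It moved 9 mm, while the clip would be 9.7 mm past the rest position if home, and the push dropped from 6.3 to 4.6 N. The clip has snapped home. I'll ease the carriage back to its front stop, then let go.

>>> {"api": "play_rows", "payload": {"targets": [{"grip":210,"linear":[-0.2,-0.06,0],"delta_rot":[0,0,0]},{"grip":210,"linear":[-0.4,-0.12,0],"delta_rot":[0,0,0]},{"grip":210,"linear":[-0.6,-0.19,0],"delta_rot":[0,0,0]},{"grip":210,"linear":[-0.8,-0.25,0],"delta_rot":[0,0,0]},{"grip":210,"linear":[-0.83,-0.26,0],"delta_rot":[0,0,0]},{"grip":210,"linear":[-0.83,-0.26,0],"delta_rot":[0,0,0]}]}}

```text
time: 18.4
ee_pos: [0.5964, -0.1957, 0.0579]
tcp_rot: [180.0, -0.0, 17.3]
wrist_force: [-2.6, -0.5, -0.5]
opening: 0.0268
grasp_force: 69.3
```

>>> {"api": "play_rows", "payload": {"targets": [{"grip":180,"linear":[0,0,0],"delta_rot":[0,0,0]},{"grip":140,"linear":[0,0,0],"delta_rot":[0,0,0]},{"grip":100,"linear":[0,0,0],"delta_rot":[0,0,0]},{"grip":100,"linear":[0,0,0],"delta_rot":[0,0,0]},{"grip":100,"linear":[0,0,2],"delta_rot":[0,0,0]},{"grip":100,"linear":[0,0,5],"delta_rot":[0,0,0]},{"grip":100,"linear":[-4,-2,9],"delta_rot":[0,0,0]},{"grip":100,"linear":[-8,-4,10],"delta_rot":[0,0,0]},{"grip":100,"linear":[-12,-8,10],"delta_rot":[0,0,0]},{"grip":100,"linear":[-16,-12,10],"delta_rot":[0,0,0]}]}}

```text
time: 19.4
ee_pos: [0.448, -0.304, 0.159]
tcp_rot: [179.9, -0.1, 17.4]
wrist_force: [-0.1, -1.0, -0.2]
opening: 0.052
grasp_force: 0.0
```

>>> {"api": "play_rows", "payload": {"targets": [{"grip":100,"linear":[-4,-4,0],"delta_rot":[0,0,0]},{"grip":100,"linear":[-8,-8,0],"delta_rot":[0,0,0]},{"grip":100,"linear":[-10,-10,0],"delta_rot":[0,0,0]},{"grip":100,"linear":[-10,-10,0],"delta_rot":[0,0,0]}]}}

```text
time: 19.8
ee_pos: [0.3458, -0.4062, 0.158]
tcp_rot: [179.9, 0.0, 17.1]
wrist_force: [0.4, 0.1, 0.6]
opening: 0.052
grasp_force: 0.0
```

```bash
python3 - <<'E'
from h import *
np.set_printoptions(precision=4,suppress=True)
p=bot.camera("top"); s=bot.camera("side")
c=np.hstack([cv2.resize(p["color"][115:185,250:330],(400,350),interpolation=cv2.INTER_CUBIC),cv2.resize(s["color"][180:250,230:310],(400,350),interpolation=cv2.INTER_CUBIC)]); cv2.imwrite("pics/c8.png",c[...,::-1])
P=axes(p,(265,315),(125,175)); ex=np.array([.9548,.2974]); R=P[:,:2]-[.6195,-.1885]; a=R@ex; b=R@[-.2974,.9548]
g=(abs(b)<.02)&(a<-.011)&(a>-.045)&(P[:,2]>.060); h=P[(np.hypot(a,b)<.015)&(P[:,2]>.066)]
print("head",h.mean(0),"block a",np.percentile(a[g],[2,50,98]),"b",np.percentile(b[g],[2,50,98]),"z",np.median(P[g,2]),g.sum())
E
```

```text
head [ 0.6194 -0.1884  0.0709] block a [-0.0309 -0.0229 -0.0114] b [-0.0141 -0.0001  0.0132] z 0.06987154997560174 146
```

View pics/c8.png

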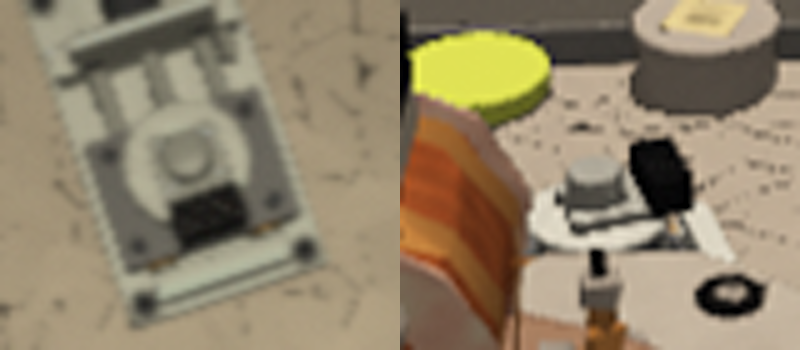

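The picture shows the clip home: grip block at (208,213) in the top crop, spanning about -31 to -16 mm from the axis (expected -32 to -16) and centred sideways. The pulley is seated and the carriage is back at its rest position.

```bash
python3 -c "
from workcell import bot
print(bot.job_done())"
```

```text
the job is handed in; nothing more can be done
None
```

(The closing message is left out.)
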